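Push the instrument case down the scale's sensor lane

TASK

Line the blue instrument case up with the lane on the low steel check-in scale, then push it along between the two yellow rails until it is fully home on the green field, up against the black end stop (a gap of a few millimetres does no harm). Only push it with the fingers, never lift or tip it, and let neither the case nor the robot touch the yellow rails, which are delicate sensor strips. Leave the check weights and everything else on the table where they stand.

Things in the scene. Friction and masses are not known exactly. Their poses are not given: they have to be found in the camera images.
- lane: low steel platform scale, fixed, 560 mm long, 310 mm wide, its flat top 30 mm above the table. Origin at the centre of its underside, on the lane's centre line (table height); its x axis runs along the lane, from the open infeed area towards the end stop; y is across the lane; z up. Infeed area: x = -280 to -40 mm, flat and open, with two thin black painted lines. Lane: x = -40 to 260 mm, 124 mm wide between the rails
- rail_left: yellow guide rail on the lane's +y side, fixed to the platform: 300 mm long, 12 mm thick, 22 mm high above the platform top. Origin at the centre of its underside; x along the lane. Its inner face is 62 mm from the lane's centre line
- rail_right: yellow guide rail on the lane's -y side, the mirror image of rail_left
- stop: black rubber end stop across the lane, fixed: 118 mm wide, 12 mm thick, 40 mm high above the platform top. Origin at the foot of the face that the case meets, at x = 260 mm of the lane
- lane_mouth (a point): middle of the lane's entrance, on the platform top between the rails' open ends; axes as the lane's
- lane_home (a point): where the case's centre is when it is fully home against the stop: on the lane's centre line, 35 mm above the platform top, over the green field
- case: blue hard case, loose, a plain box 130 mm long (its x axis), 96 mm wide (y), 70 mm high, 0.4 to 0.85 kg, with a white label on its lid. Origin at the centre of its underside. Starts on the infeed area, off-centre and turned by up to about 0.35 rad either way from the lane; it slides with ordinary friction and stays where it is left. Either end may go first, long side along the lane
- case_center (a point): the case's centre, 35 mm above its underside
- weight_a: steel check weight, an upright cylinder 36 mm across and 58 mm high with a knob on top, standing on the platform beside the lane. Origin at the centre of its underside. Not to be moved
- weight_b: brass check weight, same shape, standing on the platform on the other side of the lane. Origin at the centre of its underside. Not to be moved
- pan: steel bowl-shaped weighing pan, 110 mm across, 30 mm high, on the table. Origin at the centre of its underside. Not to be moved
- pocket_scale: white pocket scale with a steel plate, 130 x 90 x 25 mm, on the table. Origin at the centre of its underside. Not to be moved
- label_roll: roll of paper labels standing on end, 90 mm across, 50 mm high, on the table. Origin at the centre of its underside. Not to be moved
- note_pad: light green note pad, 75 x 75 x 14 mm, on the table. Origin at the centre of its underside. Not to be moved
- marker: black marker pen with a green cap, 130 mm long, on the table. Origin at the centre of its underside. Not to be moved

How it is judged:
By the outcome, as a careful person would: the job done as asked, in the order asked, and still so for the second after the job is handed in, with the robot touching nothing.
It also fails if it takes over 72 s, if anything falls off the work surface, if the arm or the gripper's body presses on something with over 40 N, if the wrist force passes 120 N, or if a joint passes its speed limit or range.

ROBOT

A 6-joint arm with a two-finger parallel gripper is mounted at the origin on the work surface. World frame = base frame: x ahead of the robot, y to its left, z up, the work surface at z = 0. Lengths are in mm, angles in rad, forces in N, time in s.
With the tool pointing down it reaches from about 275 to 750 mm from the base axis. Payload 10.2 kg.
Tool frame: the origin (TCP) lies at the very end of the fingers, on their centre line; the grasp point (between the pads) lies 19 mm behind it; z points along the fingers, y is the direction in which the jaws open and shut (so a half turn about z gives the same grasp; the last joint's range is limited). The gripper opens to 85 mm and grips with 20 to 120 N. Pads are 22 mm wide; open, the fingers measure 114 mm over their backs; the gripper's body (76 mm by 85 mm) begins 54 mm behind the grasp point. The pads swing forward as they close: fully open they stand 13 mm farther back than shut.
Start: joints at [0.963, 0.313, 1.498, -0, 1.331, -0.223], TCP at [197.084, 486.61, 231.294] pointing down, gripper open.
Joint ranges: [-2.94, 2.94], [-0.97, 2.17], [0.19, 2.56], [-1.23, 4.37], [0.02, 3.11], [-2.88, 2.88]. Speed limits (rad/s): [2.39, 2.39, 3.01, 3.14, 3.14, 3.14].

INTERFACE

Orientations are given as a unit quaternion [w, x, y, z].
In Python, from rig import ctrl, eyes, order gives the robot as it stands.
- The arm moves only by the tool move_arm, never from a script. Its argument "deltas" is a list of rows, each a list of 6 numbers: the shift along the tool's x, y, z in cm, then the turn, a rotation vector about the tool's x, y, z in degrees. A call has exactly 10 rows; each row shifts and turns the commanded pose from where the row before left it, along the tool's axes as they then stand; what a row does not reach is not made up. A row lasts 1/10 s, in which the tool goes at most 50 mm and 8.59 degrees, less where a joint would pass 70% of its speed; a pose out of reach is approached as far as the arm can. A call is refused whole if a number of a shift passes 5 or a number of a turn 8.59, either way. A call with a gripper value outside its range is refused whole. "grip" is the finger opening in cm, from 0 to 8.54, set as the call begins (left out, the last holds). The fingers move at their own pace and stop on an object; "newtons" is the grip in N (left out, the last holds). Time passes only in rows, so rows that do not move let the fingers close, or fill a call up. It gives the time, the measured TCP pose, the force and the opening at its end, in the units of the state.
- ctrl.sense(): the state, without advancing time (a new reading comes with each control period).
- eyes.capture(name): name is "scene" or "top"; returns the picture (420x560x3 uint8, blue, green, red); there is no depth.
- eyes.camera_params(name): a dict with "K" (3x3 intrinsics, pixels), "camera_from_world" (4x4, takes a point from world to camera coordinates). Camera axes: x right, y down, z forward; pixel columns grow to the right and rows downward; lengths in mm; the calibration is good to about 2 mm. A picture is of the moment at which its call begins. camera_params takes no time and is no camera call.
- order.finish_job(): hands the job in, once; it reports no verdict.
The state is a dict: "time_s": time; "joints": joint angles; "dq": joint speeds; "tau": joint torques, N m; "eef_pos": TCP position; "ee_rot": TCP orientation; "force": force on the tool from outside, world axes, zero at the start; "wrist_torque": the same for the moment, N m; "grip_width": opening from 0.0 (shut) to 1.0 (fully open).
Only numpy, scipy, OpenCV 4.12 (cv2) and the standard library are available. Lean on these libraries where they do the work, as an engineer would, in place of code of your own. Each camera call takes 0.05 s, during which the arm holds its last target.

## Working session

There is one attempt and no reset: what is moved stays moved. The work goes in short steps, Python scripts to look and compute and a tool call to move; the robot and the scene stay as the last step left them, time stands still between calls to the robot, and variables do not carry over. Pictures are saved under pics/ and viewed, and the job is handed in when it is done.

Besides the shell and the picture viewer there is one more tool, called by a JSON object that holds its "name" and its "arguments". move_arm: Moves the arm, as the interface text tells. Its arguments: {"type":"object","properties":{"deltas":{"type":"array"},"grip":{"type":"number"},"newtons":{"type":"number"}},"required":["deltas"]}

```bash
mkdir -p pics; ls; python3 - <<'E'
from rig import ctrl, eyes, order
import cv2
for n in("scene","top"):
    cv2.imwrite(f"pics/{n}0.png",eyes.capture(n)); p=eyes.camera_params(n); print(p)
print(ctrl.sense())
E
```

```text
pics
{'K': array([[461.14896181,   0.        , 267.73934143],
       [  0.        , 461.14896181, 207.6517851 ],
       [  0.        ,   0.        ,   1.        ]]), 'camera_from_world': array([[ 6.35360980e-01,  7.71928407e-01, -2.10465974e-02,
        -3.23444494e+02],
       [ 4.69288044e-01, -4.07620516e-01, -7.83335335e-01,
        -1.71635855e+02],
       [-6.13257822e-01,  4.87823790e-01, -6.21242943e-01,
         1.79094848e+03],
       [ 0.00000000e+00,  0.00000000e+00,  0.00000000e+00,
         1.00000000e+00]])}
{'K': array([[498.55027467,   0.        , 290.00827335],
       [  0.        , 498.55027467, 206.04690083],
       [  0.        ,   0.        ,   1.        ]]), 'camera_from_world': array([[-7.73204609e-02, -9.97005103e-01, -1.54007399e-03,
         3.62118519e+01],
       [-9.75186194e-01,  7.59495668e-02, -2.07950837e-01,
         5.21817267e+02],
       [ 2.07445014e-01, -1.45769957e-02, -9.78138067e-01,
         1.48017834e+03],
       [ 0.00000000e+00,  0.00000000e+00,  0.00000000e+00,
         1.00000000e+00]])}
{'time_s': 0.1, 'joints': array([ 9.62569672e-01,  3.13384628e-01,  1.49830860e+00,  3.55597083e-05,
        1.33096629e+00, -2.23447934e-01]), 'dq': array([-0.00261954, -0.00225146, -0.00298302, -0.00010139,  0.00182401,
        0.00058111]), 'tau': array([ 3.14005105e-03, -4.12895107e+01, -2.60140783e+01, -1.40302254e-04,
        3.04864770e-03,  1.49060975e-05]), 'eef_pos': array([196.96996215, 486.43395172, 230.81687947]), 'ee_rot': array([-2.31281601e-04,  1.91208843e-01,  9.81549231e-01, -4.80999664e-04]), 'force': array([ 0.00610417,  0.45554343, -1.02174176]), 'wrist_torque': array([-0.0035194 , -0.05240697, -0.0325939 ]), 'grip_width': 0.9997046507763696}
```

View pics/top0.png

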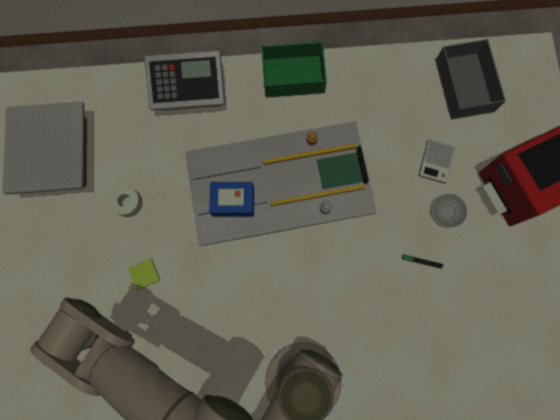

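View pics/scene0.png

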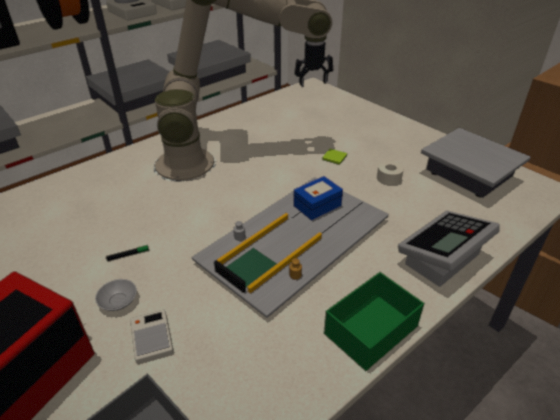

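```bash
python3 - <<'E'
import cv2
im=cv2.imread("pics/top0.png")
cv2.imwrite("pics/c1.png",cv2.resize(im[160:310,270:470],None,fx=4,fy=4,interpolation=cv2.INTER_CUBIC))
cv2.imwrite("pics/c2.png",cv2.resize(im[50:200,270:470],None,fx=4,fy=4,interpolation=cv2.INTER_CUBIC))
E
```

```text
(no output)
```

The top view shows the platform at (186–375, 123–243), with the lane running to image right. The case is at about (231, 198), in front of the right rail, and the stop is at (362, 165).

```bash
python3 - <<'E'
import cv2
im=cv2.imread("pics/top0.png")
cv2.imwrite("pics/c3.png",cv2.resize(im[120:250,180:280],None,fx=6,fy=4.6,interpolation=cv2.INTER_CUBIC))
cv2.imwrite("pics/c4.png",cv2.resize(im[115:245,180:380],None,fx=4,fy=4,interpolation=cv2.INTER_CUBIC))
E
```

```text
(no output)
```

View pics/c4.png

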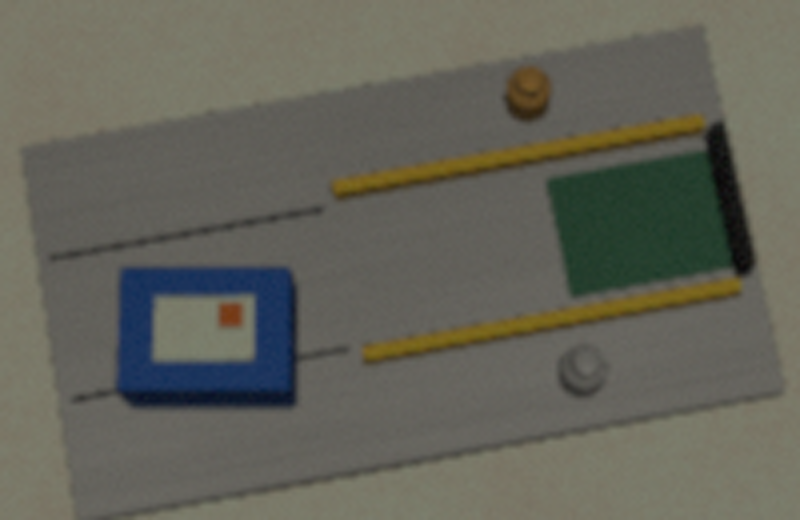

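```bash
cat > h.py <<'E'
import numpy as np, cv2
from scipy.optimize import minimize, least_squares
from rig import ctrl, eyes, order
P={n:eyes.camera_params(n) for n in("scene","top")}
def proj(n,X):
    X=np.atleast_2d(X).astype(float); T=P[n]["camera_from_world"]; c=X@T[:3,:3].T+T[:3,3]; u=c@P[n]["K"].T
    return u[:,:2]/u[:,2:]
def back(n,uv,z):
    uv=np.atleast_2d(uv); T=P[n]["camera_from_world"]; R,t=T[:3,:3],T[:3,3]
    d=np.c_[uv,np.ones(len(uv))]@np.linalg.inv(P[n]["K"]).T@R; o=-R.T@t
    return o+d*((z-o[2])/d[:,2])[:,None]
def place(p,L):
    c,s=np.cos(p[2]),np.sin(p[2]); L=np.atleast_2d(L).astype(float)
    return np.c_[p[0]+c*L[:,0]-s*L[:,1],p[1]+s*L[:,0]+c*L[:,1],L[:,2]]
BOX=np.array([[a,b,z] for a in(-65,65) for b in(-48,48) for z in(30,100)])
def bluemask(im):
    b,g,r=[im[...,i].astype(int) for i in range(3)]
    m=((b>r+25)&(b>g+12)&(b>45)).astype(np.uint8)
    n,l,s,_=cv2.connectedComponentsWithStats(m); k=1+np.argmax(s[1:,4]); m=(l==k).astype(np.uint8)
    cs,_=cv2.findContours(m,cv2.RETR_EXTERNAL,cv2.CHAIN_APPROX_NONE)
    o=np.zeros_like(m); cv2.drawContours(o,cs,-1,1,-1); return o
def fitcase(n,im,p0):
    m=bluemask(im); S=4; M=cv2.resize(m*255,None,fx=S,fy=S,interpolation=cv2.INTER_LINEAR)>127
    def cost(q):
        h=cv2.convexHull(((proj(n,place(q*[1,1,.01],BOX))+.5)*S-.5).astype(np.float32))
        o=np.zeros(M.shape,np.uint8); cv2.fillConvexPoly(o,np.round(h*16).astype(np.int32),1,shift=4)
        return (M^(o>0)).sum()/M.sum()
    q=np.array(p0)*[1,1,100]
    r=minimize(cost,q,method="Nelder-Mead",options=dict(initial_simplex=q+np.array([[0,0,0],[20,0,0],[0,20,0],[0,0,20]]),xatol=.05,fatol=1e-5))
    r=minimize(cost,r.x,method="Nelder-Mead",options=dict(initial_simplex=r.x+np.array([[0,0,0],[-4,0,0],[0,4,0],[0,0,-5]]),xatol=.05,fatol=1e-5))
    return r.x*[1,1,.01],r.fun
def inlane(p,l):
    d=np.array(p[:2])-l[:2];c,s=np.cos(l[2]),np.sin(l[2])
    return np.r_[c*d[0]+s*d[1],-s*d[0]+c*d[1],p[2]-l[2]]
E
python3 - <<'E'
from h import *
uv=np.array([[22,148],[704,27],[783,392],[77,519]])/4+[180-.4,115-.4]
L=np.array([[-280,155,30],[280,155,30],[280,-155,30],[-280,-155,30]])
X=back("top",uv,30); print(X)
r=least_squares(lambda p:(proj("top",place(p,L))-uv).ravel(),[500,150,-1.5]); print(r.x,r.fun.round(2)); l=r.x
im=cv2.imread("pics/top0.png"); ims=cv2.imread("pics/scene0.png")
c=back("top",[[231,198]],100)[0]; 
for n,i in(("top",im),("scene",ims)):
    p,f=fitcase(n,i,[c[0],c[1],l[2]]); print(n,p,f,inlane(p,l))
    R=[]
    for y in(62,74,-62,-74): R+= [[-40,y,52],[260,y,52]]
    big=cv2.resize(i,None,fx=4,fy=4,interpolation=cv2.INTER_CUBIC)
    def dr(Q,col):
        for a,b in zip(Q[::2],Q[1::2]): cv2.line(big,*[tuple(((x+.5)*4-.5).round().astype(int).tolist()) for x in (a,b)],col,1)
    dr(proj(n,place(l,R)),(255,0,255)); dr(proj(n,place(p,BOX)),(255,255,255))
    dr(proj(n,place(l,L[[0,1,1,2,2,3,3,0]])),(0,255,255))
    u=proj(n,place(l,[[0,0,30]]))[0]*4; x,y=(u-[400,300]).astype(int)
    cv2.imwrite(f"pics/fit_{n}.png",cv2.convertScaleAbs(big[y:y+600,x:x+800],alpha=1.6))
E
```

```text
[[ 732.34359811  316.77998358   30.        ]
 [ 792.08339512 -238.74831613   30.        ]
 [ 486.81001363 -268.58962537   30.        ]
 [ 429.86268616  284.6074716    30.        ]]
[610.5059857   23.51572934  -1.46678764] [-0.44 -0.94 -0.01 -0.48  0.84  0.38 -0.39  0.87]
top [560.73831361 172.52884469  -1.60801981] 0.18808820815648644 [-1.53374787e+02 -3.40279959e+01 -1.41232170e-01]
scene [552.04127778 176.98586767  -1.59977174] 0.09238661838247973 [-1.58710661e+02 -4.22152990e+01 -1.32984099e-01]
```

View pics/fit_top.png

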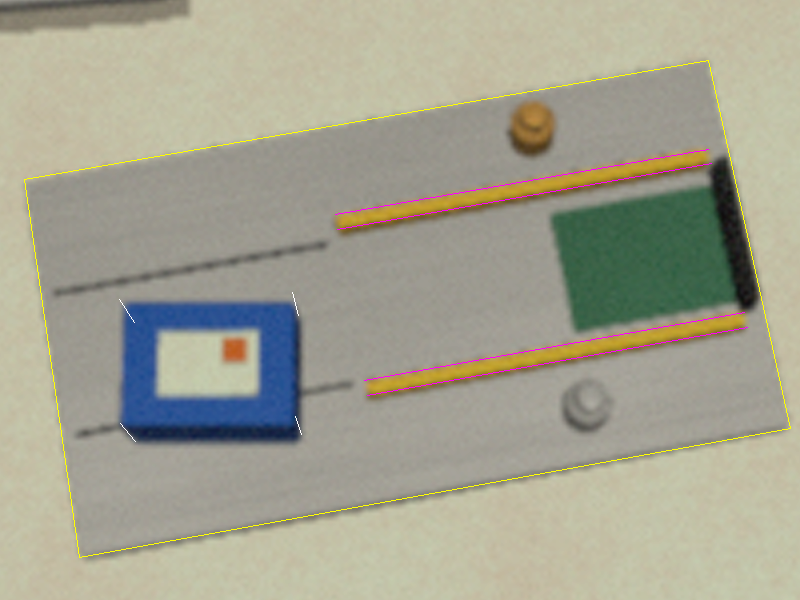

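View pics/fit_scene.png

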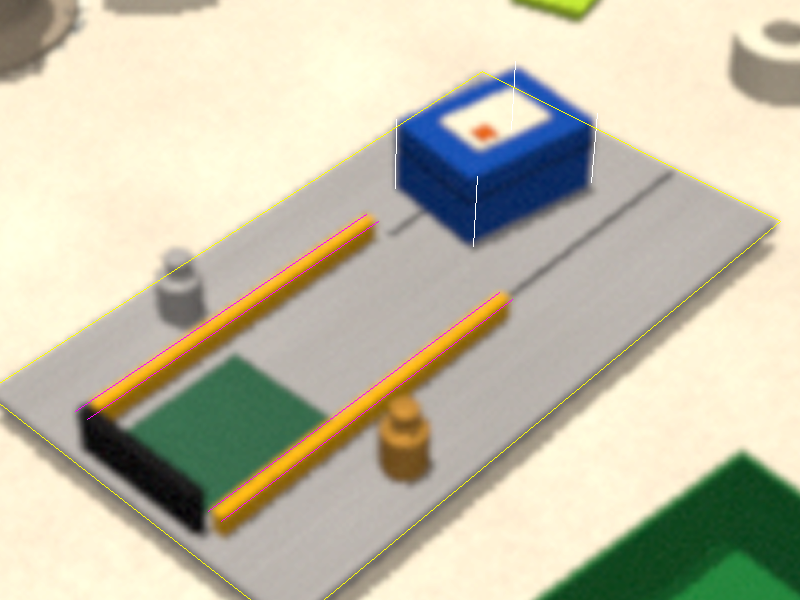

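```bash
python3 - <<'E'
import re
s=open('h.py').read()
s=s.replace("m=((b>r+25)&(b>g+12)&(b>45)).astype(np.uint8)","m=((b>1.5*r)&(b>1.2*g)&(b>20)).astype(np.uint8)")
open('h.py','w').write(s)
from h import *
l=np.array([610.5,23.5,-1.4668])
im=cv2.imread("pics/top0.png"); ims=cv2.imread("pics/scene0.png")
for n,i in(("top",im),("scene",ims)):
    m=bluemask(i); print(m.sum(),cv2.boundingRect(m))
    p,f=fitcase(n,i,[560,172,-1.6]); print(n,p,f,inlane(p,l))
    print(proj(n,place(p,BOX)).round(1).tolist())
E
```

```text
1474 (209, 182, 45, 34)
top [557.86531616 171.18797198  -1.6484548 ] 0.09113655640373197 [-152.35400373  -37.01897566   -0.1816548 ]
[[212.2, 216.2], [208.5, 211.7], [213.2, 186.3], [209.6, 180.6], [253.9, 216.2], [252.2, 211.7], [254.3, 186.3], [252.7, 180.6]]
1449 (294, 177, 48, 43)
scene [554.04397385 175.9600976   -1.57479939] 0.09301121656600518 [-1.57497036e+02 -4.03242828e+01 -1.07999386e-01]
[[321.4, 191.4], [322.5, 174.4], [341.9, 204.4], [343.6, 187.2], [293.0, 206.7], [293.3, 189.5], [313.2, 221.0], [314.2, 203.5]]
```

```bash
python3 - <<'E'
from h import *
l=np.array([610.5,23.5,-1.4668])
def org(n): return (proj(n,place(l,[[0,0,30]]))[0]*4-[400,300]).astype(int)
t=(np.array([[124,304],[295,303],[298,428],[121,427],[135,441],[299,440]])+org("top")+.5)/4-.5
s=(np.array([[517,66],[595,117],[476,180],[397,120],[473,245],[397,190],[590,190]])+org("scene")+.5)/4-.5
# local corners: yaw -pi/2-ish: local x = image right(top), local y=image up
A=np.array([[-65,48,100],[65,48,100],[65,-48,100],[-65,-48,100],[-65,-48,30],[65,-48,30]])
B=np.array([[-65,-48,100],[-65,48,100],[65,48,100],[65,-48,100],[65,48,30],[65,-48,30],[-65,48,30]])
ft=lambda p:(proj("top",place(p,A))-t).ravel()
fs=lambda p:(proj("scene",place(p,B))-s).ravel()
for nm,f in(("top",ft),("scene",fs),("both",lambda p:np.r_[ft(p),fs(p)])):
    r=least_squares(f,[556,172,-1.6]); print(nm,r.x.round(3),inlane(r.x,l).round(3),np.abs(r.fun).max().round(2),r.fun.round(1))
E
```

```text
top [555.707 171.018  -1.643] [-152.409  -39.183   -0.176] 0.84 [ 0.  -0.5  0.3 -0.5 -0.8 -0.6 -0.2 -0.1 -0.   0.8  0.7  0.8]
scene [555.143 174.58   -1.62 ] [-1.56011e+02 -3.93740e+01 -1.53000e-01] 1.03 [ 0.1 -0.5  0.9  0.1 -0.2 -0.2 -0.3  0.3 -0.4  1.  -0.5 -0.   0.4 -0.9]
both [555.961 172.489  -1.631] [-153.845  -38.778   -0.164] 1.38 [-0.7 -0.3 -0.4 -0.8 -1.1 -0.9 -0.5  0.1 -0.3  1.   0.4  0.5  0.1 -0.1
  0.6  0.6 -0.8  0.2 -0.6  0.5 -0.9  1.4 -0.9  0.2  0.2 -0.4]
```

{"name": "move_arm", "arguments": {"deltas": [[0,0,0,0,0,-7],[0,0,0,0,0,-7],[0,0,0,0,0,-7],[0,0,0,0,0,-7],[-2,-3,0,0,0,0],[-2,-3,0,0,0,0],[-2,-3,0,0,0,0],[-2,-3,0,0,0,0],[-2,-3,0,0,0,0],[-2,-3,0,0,0,0]], "grip": 6, "newtons": 40}}

```text
time_s: 1.1
eef_pos: [335.7, 318.7, 231.1]
ee_rot: [-0.0, -0.052, 0.999, -0.0]
force: [-0.6, 0.2, 0.7]
grip_width: 0.706
```

```bash
cat >> h.py <<'E'
LN=np.array([610.5,23.5,-1.4668])
def tool():
    from scipy.spatial.transform import Rotation as R
    s=ctrl.sense(); w,x,y,z=s["ee_rot"]; M=R.from_quat([x,y,z,w]).as_matrix()
    ya=np.arctan2(M[1,1],M[0,1]); a=(ya-LN[2]+np.pi)%(2*np.pi)-np.pi
    p=inlane([*s["eef_pos"][:2],0],LN)
    print("t",round(s["time_s"],2),"lane xy",p[:2].round(1),"z",s["eef_pos"][2].round(1),"tool-y angle in lane deg",np.degrees(a).round(2),"tilt",M[:,2].round(3),"F",s["force"].round(1),"grip",round(s["grip_width"],3),"q",s["joints"].round(2))
    return s
E
python3 -c "
from h import *
tool()"
```

```text
t 1.1 lane xy [-322.2 -242.6] z 231.1 tool-y angle in lane deg 180.0 tilt [-0. -0. -1.] F [-0.6  0.2  0.7] grip 0.706 q [ 0.51  0.18  1.67 -0.    1.29 -1.17]
```

{"name": "move_arm", "arguments": {"deltas": [[-2.14,-3.4,0,0,0,0],[-2.14,-3.4,0,0,0,0],[-2.14,-3.4,0,0,0,0],[-2.14,-3.4,0,0,0,0],[-2.14,-3.3,0,0,0,0],[0,0,4,0,0,0],[0,0,4,0,0,0],[0,0,4,0,0,0],[0,0,3,0,0,0],[0,0,1.5,0,0,0]]}}

```text
time_s: 2.1
eef_pos: [457.6, 162.8, 63.5]
ee_rot: [-0.002, -0.052, 0.999, -0.0]
force: [0.0, -0.9, 0.1]
grip_width: 0.705
```

```bash
python3 -c "
from h import *
tool()
for n in P:
    im=eyes.capture(n); u=(proj(n,place(LN,[[-150,-60,50]]))[0]).astype(int)
    cv2.imwrite(f'pics/a_{n}.png',cv2.convertScaleAbs(cv2.resize(im[u[1]-60:u[1]+60,u[0]-80:u[0]+80],None,fx=5,fy=5,interpolation=cv2.INTER_CUBIC),alpha=1.7))
"
```

```text
t 2.1 lane xy [-154.4 -137.7] z 63.5 tool-y angle in lane deg 179.99 tilt [-0.004 -0.    -1.   ] F [ 0.  -0.9  0.1] grip 0.705 q [ 0.1   0.44  1.81 -0.    0.9  -1.57]
```

View pics/a_top.png

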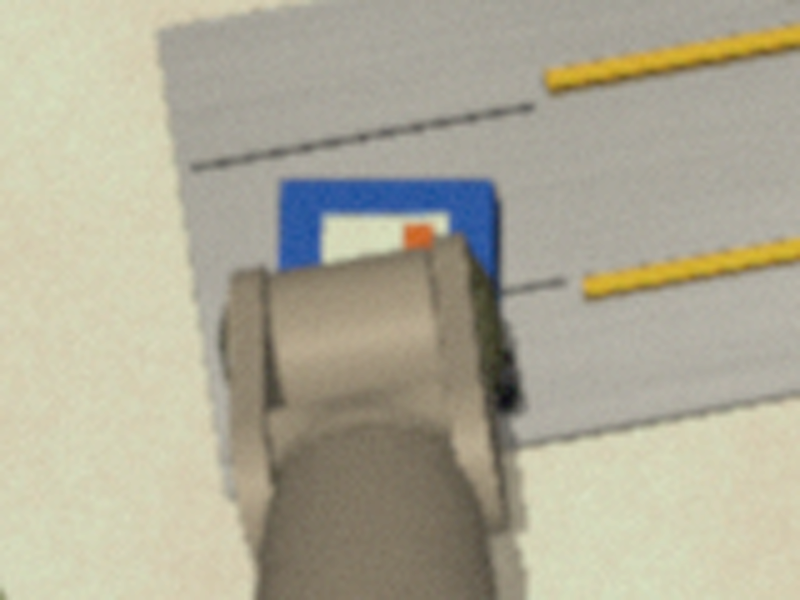

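View pics/a_scene.png

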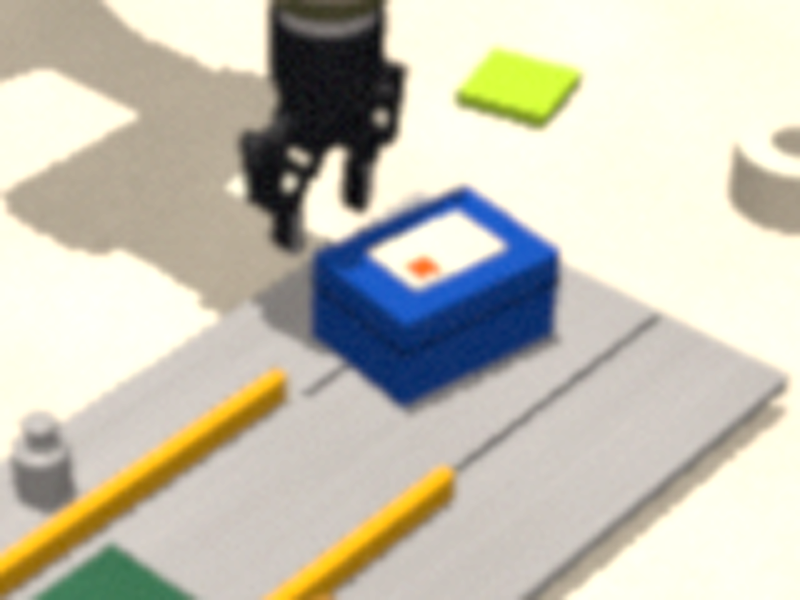

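{"name": "move_arm", "arguments": {"deltas": [[0,0,1,0,0,0],[0,0,0.9,0,0,0],[-1,0,0,0,0,0],[-1,0,0,0,0,0],[-0.6,0,0,0,0,0],[-0.6,0,0,0,0,0],[-0.6,0,0,0,0,0],[-0.6,0,0,0,0,0],[-0.6,0,0,0,0,0],[-0.6,0,0,0,0,0]]}}

```text
time_s: 3.2
eef_pos: [515.0, 168.9, 47.3]
ee_rot: [-0.0, -0.052, 0.999, 0.0]
force: [-2.4, -0.7, 0.2]
grip_width: 0.705
```

```bash
python3 -c "
from h import *
tool()
for n in P:
    im=eyes.capture(n); u=(proj(n,place(LN,[[-150,-60,50]]))[0]).astype(int)
    cv2.imwrite(f'pics/b_{n}.png',cv2.convertScaleAbs(cv2.resize(im[u[1]-60:u[1]+60,u[0]-80:u[0]+80],None,fx=5,fy=5,interpolation=cv2.INTER_CUBIC),alpha=1.7))
"
```

```text
t 3.2 lane xy [-154.5  -79.8] z 47.3 tool-y angle in lane deg 180.0 tilt [-0. -0. -1.] F [-2.4 -0.7  0.2] grip 0.705 q [ 0.1   0.56  1.65  0.    0.93 -1.57]
```

View pics/b_scene.png

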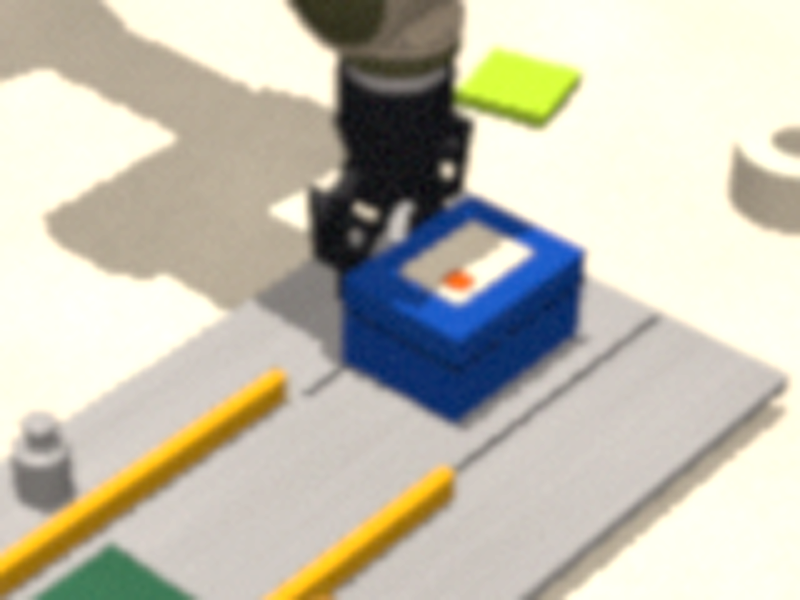

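View pics/b_top.png

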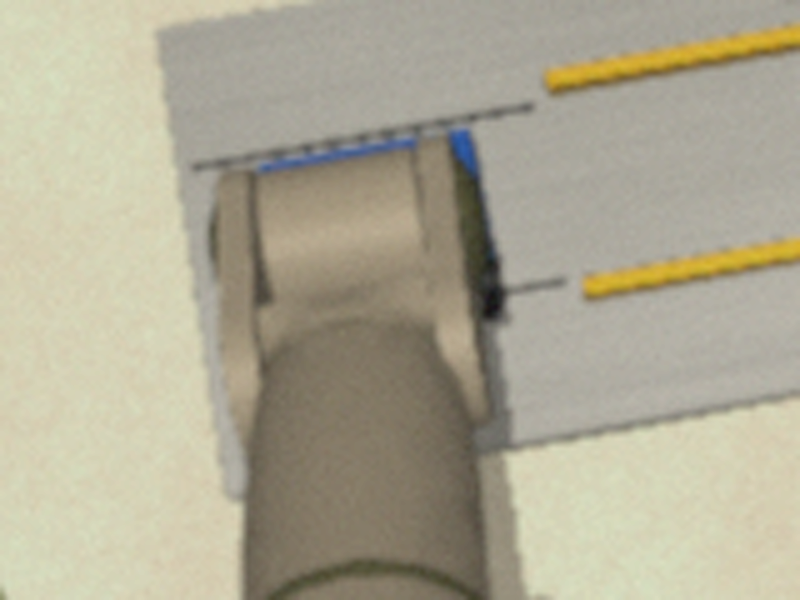

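```bash
python3 - <<'E'
from h import *
u=(proj("scene",place(LN,[[-150,-60,50]]))[0]).astype(int)
B=np.array([[-65,48,100],[65,48,100],[65,-48,100],[65,48,30],[65,-48,30],[-65,48,30]])
s=(np.array([[583,257],[457,343],[343,275],[457,422],[345,355],[578,335]])+.5)/5-.5+[u[0]-80,u[1]-60]
r=least_squares(lambda p:(proj("scene",place(p,B))-s).ravel(),[580,172,-1.47]); print(inlane(r.x,LN).round(3),r.fun.round(1))
E
```

```text
[-1.58804e+02 -1.90430e+01 -1.60000e-02] [ 1.5 -1.6  0.2 -0.7 -0.3 -0.2 -0.9  1.  -1.2  1.1  0.6 -0. ]
```

{"name": "move_arm", "arguments": {"deltas": [[-0.5,0,0,0,0,0],[-0.5,0,0,0,0,0],[-0.5,0,0,0,0,0],[-0.4,0,0,0,0,0],[0,0,0,0,0,0],[1,0,0,0,0,0],[3,0,0,0,0,0],[0,0,-3.5,0,0,0],[0,0,-3.5,0,0,0],[0,0,-3.5,0,0,0]]}}

```text
time_s: 4.3
eef_pos: [493.9, 166.6, 153.9]
ee_rot: [0.0, -0.052, 0.999, 0.0]
force: [0.8, -0.9, -0.8]
grip_width: 0.701
```

```bash
python3 -c "
from h import *
tool()
"
```

```text
t 4.3 lane xy [-154.5 -101.1] z 153.9 tool-y angle in lane deg 179.99 tilt [ 0.001  0.    -1.   ] F [ 0.8 -0.9 -0.8] grip 0.701 q [ 0.1   0.38  1.62 -0.    1.14 -1.57]
```

{"name": "move_arm", "arguments": {"deltas": [[0,4,0,0,0,0],[0,4,0,0,0,0],[0,3.6,0,0,0,0],[-3.4,0,0,0,0,0],[-3.4,0,0,0,0,0],[-3.4,0,0,0,0,0],[0,0,0,0,0,8.2],[0,0,0,0,0,8.2],[0,0,0,0,0,8.2],[0,0,0,0,0,8.2]]}}

```text
time_s: 5.3
eef_pos: [583.5, 292.6, 152.4]
ee_rot: [0.0, 0.235, 0.972, 0.0]
force: [-0.0, -0.3, -0.6]
grip_width: 0.703
```

{"name": "move_arm", "arguments": {"deltas": [[0,0,0,0,0,8.2],[0,0,0,0,0,8.2],[0,0,0,0,0,8.2],[0,0,0,0,0,8.2],[0,0,0,0,0,8.2],[0,0,0,0,0,8.2],[0,0,0,0,0,8.0],[0,0,0,0,0,0],[0,0,0,0,0,0],[0,0,0,0,0,0]]}}

```text
time_s: 6.3
eef_pos: [583.4, 292.6, 152.3]
ee_rot: [0.0, 0.668, 0.744, 0.0]
force: [-0.4, 0.1, -0.5]
grip_width: 0.703
```

```bash
python3 -c "
from h import *
tool()
for n in P:
    im=eyes.capture(n); cv2.imwrite(f'pics/d_{n}_raw.png',im); u=(proj(n,place(LN,[[-150,0,50]]))[0]).astype(int); print(n,u)
    cv2.imwrite(f'pics/d_{n}.png',cv2.convertScaleAbs(cv2.resize(im[u[1]-60:u[1]+60,u[0]-80:u[0]+80],None,fx=5,fy=5,interpolation=cv2.INTER_CUBIC),alpha=1.7))
"
```

```text
t 6.3 lane xy [-270.5    0.9] z 152.3 tool-y angle in lane deg 90.15 tilt [ 0.  0. -1.] F [-0.4  0.1 -0.5] grip 0.703 q [ 0.29  0.66  1.18 -0.    1.31  0.18]
scene [325 207]
top [231 188]
```

View pics/d_scene.png

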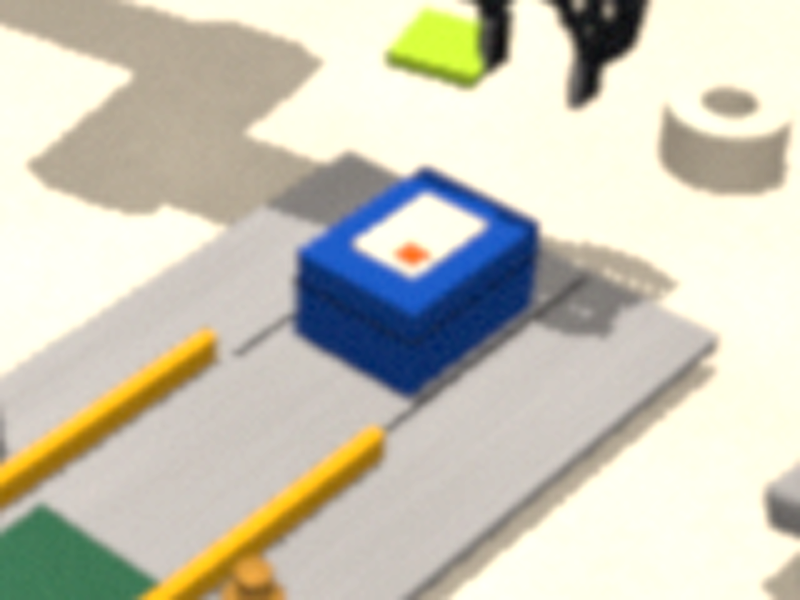

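View pics/d_top.png

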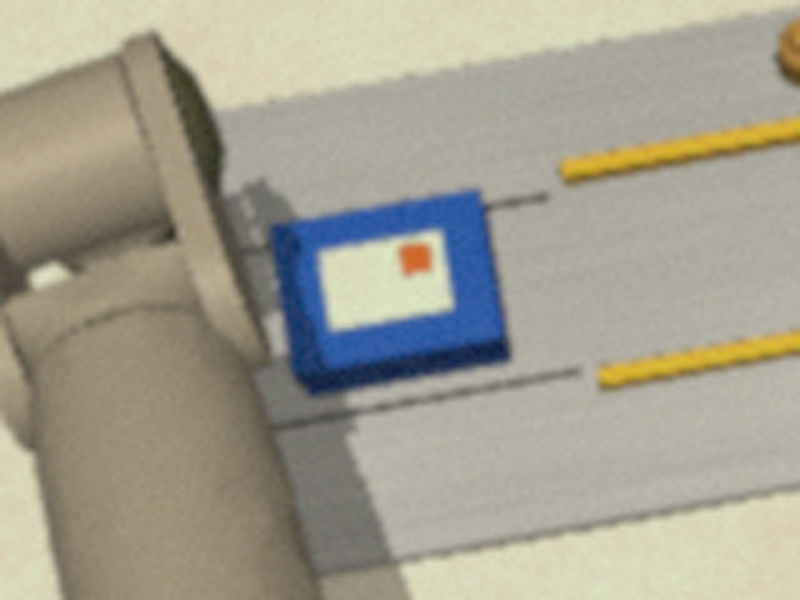

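```bash
python3 - <<'E'
from h import *
o={"scene":np.array([245,147]),"top":np.array([151,128])}
B=np.array([[-65,-48,100],[-65,48,100],[65,48,100],[65,-48,100],[65,48,30],[65,-48,30],[-65,48,30]])
s=(np.array([[425,168],[537,222],[412,318],[298,252],[412,397],[298,330],[533,300]])+.5)/5-.5+o["scene"]
A=np.array([[-65,48,100],[65,48,100],[65,-48,100],[65,-48,30],[-65,-48,30]])
t=(np.array([[273,228],[480,191],[508,345],[508,360],[312,395]])+.5)/5-.5+o["top"]
fs=lambda p:(proj("scene",place(p,B))-s).ravel()
ft=lambda p:(proj("top",place(p,A))-t).ravel()
for f in(fs,ft,lambda p:np.r_[fs(p),ft(p)]):
    r=least_squares(f,[610,172,-1.47]); print(inlane(r.x,LN).round(3),r.fun.round(1))
for n in("top","scene"):
    i=cv2.imread(f"pics/d_{n}_raw.png"); p,f=fitcase(n,i,r.x); print(n,inlane(p,LN),f)
    # lines
    print(n,[ (proj(n,place(LN,[[x,y,30]]))[0]-o[n]).round(1)*5 for x in(-250,-60) for y in(-62,62)], (proj(n,place(LN,[[-40,62,52],[-40,-62,52]]))-o[n]).round(1)*5)
E
```

```text
[-1.58548e+02  2.05000e-01  1.20000e-02] [-0.3 -1.4  1.4 -0.6  0.9 -0.9 -0.6 -0.6 -0.4  0.9 -1.2  1.1  0.1  1.1]
[-1.54529e+02  1.44100e+00 -1.30000e-02] [-0.6 -0.9  0.4 -0.4 -0.4 -0.9  1.3  1.2 -0.6  1. ]
[-1.56181e+02  1.26200e+00  1.00000e-03] [-0.2 -1.   1.3  0.   0.4 -0.4 -0.9 -0.3 -0.9  1.4 -1.5  1.4  0.1  1.7
 -1.3 -0.4 -0.4 -0.5 -0.8 -1.1  0.9  1.  -0.8  1.4]
top [-1.55052639e+02  2.69964932e+00  2.96162953e-02] 0.08385673060600916
top [array([263.5, 431.5]), array([235.5, 243. ]), array([563.5, 378. ]), array([530.5, 191. ])] [[560.  175. ]
 [593.5 364.5]]
scene [-1.59773853e+02 -2.87225051e-01  6.77853456e-02] 0.09245752531319719
scene [array([424.5, 218.5]), array([573.5, 295. ]), array([238.5, 347.5]), array([389. , 435.5])] [[370.  424.5]
 [217.5 335. ]]
```

{"name": "move_arm", "arguments": {"deltas": [[0,0,3.5,0,0,0.15],[0,0,3.5,0,0,0],[0,0,2.5,0,0,0],[0,0,1.1,0,0,0],[0,-0.05,0,0,0,0],[-1,0,0,0,0,0],[-1,0,0,0,0,0],[-0.8,0,0,0,0,0],[-0.8,0,0,0,0,0],[-0.8,0,0,0,0,0]], "grip": 5}}

```text
time_s: 7.4
eef_pos: [587.6, 248.3, 46.9]
ee_rot: [0.0, 0.671, 0.742, 0.001]
force: [-0.8, 2.6, 0.8]
grip_width: 0.582
```

{"name": "move_arm", "arguments": {"deltas": [[-0.8,0,0,0,0,0],[-0.8,0,0,0,0,0],[-0.8,0,0,0,0,0],[-0.8,0,0,0,0,0],[-0.8,0,0,0,0,0],[-0.8,0,0,0,0,0],[-0.8,0,0,0,0,0],[-0.8,0,0,0,0,0],[-0.6,0,0,0,0,0],[0,0,0,0,0,0]]}}

```text
time_s: 8.4
eef_pos: [594.4, 178.0, 46.2]
ee_rot: [0.0, 0.671, 0.742, -0.0]
force: [0.1, -0.1, 0.2]
grip_width: 0.584
```

```bash
cat > look.py <<'E'
from h import *
import sys
tool(); t,x=sys.argv[1],float(sys.argv[2])
for n in P:
    im=eyes.capture(n); cv2.imwrite(f'pics/{t}_{n}_raw.png',im); u=(proj(n,place(LN,[[x,0,50]]))[0]).astype(int); print(n,u-[80,60])
    cv2.imwrite(f'pics/{t}_{n}.png',cv2.convertScaleAbs(cv2.resize(im[u[1]-60:u[1]+60,u[0]-80:u[0]+80],None,fx=5,fy=5,interpolation=cv2.INTER_CUBIC),alpha=1.7))
E
python3 look.py e -50
```

```text
t 8.4 lane xy [-1.554e+02  1.000e-01] z 46.2 tool-y angle in lane deg 89.79 tilt [-0.    -0.001 -1.   ] F [ 0.1 -0.1  0.2] grip 0.584 q [ 0.1   0.71  1.39 -0.    1.05  0.  ]
scene [225 161]
top [183 122]
```

View pics/e_scene.png

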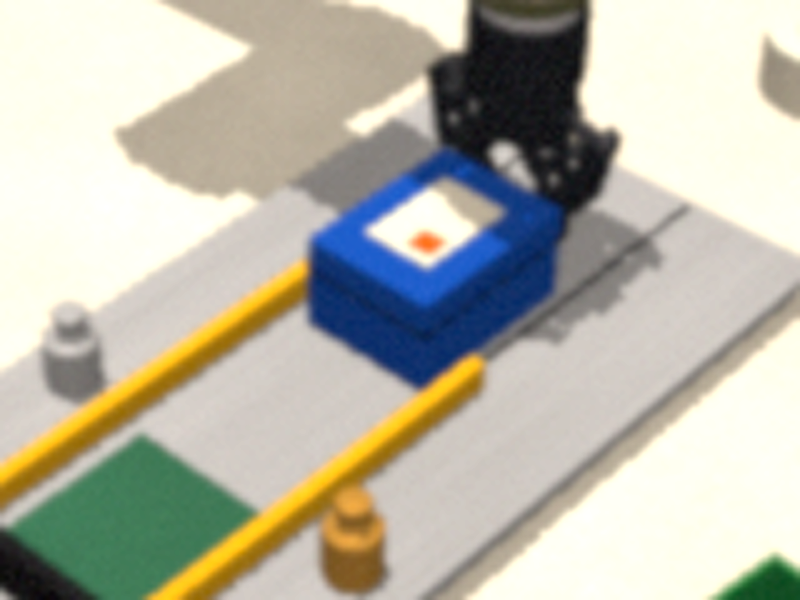

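View pics/e_top.png

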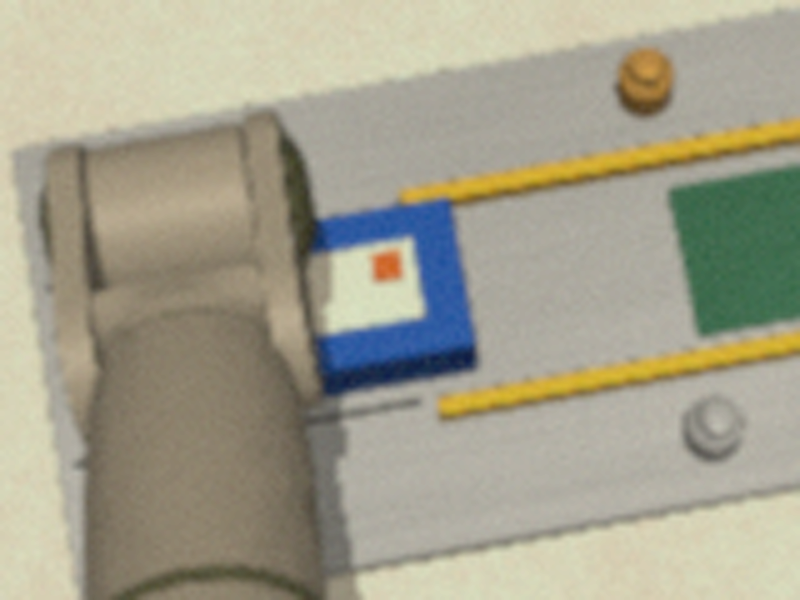

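```bash
cat > fit2.py <<'E'
from h import *
def fit(oS,oT,S,T,x0):
    """S,T: dict of local corner->pixel in crop"""
    B=np.array(list(S)); s=(np.array(list(S.values()))+.5)/5-.5+oS
    A=np.array(list(T)); t=(np.array(list(T.values()))+.5)/5-.5+oT
    fs=lambda p:(proj("scene",place(p,B))-s).ravel()
    ft=lambda p:(proj("top",place(p,A))-t).ravel()
    w=place(LN,[[x0,0,0]])[0]
    for f in(fs,ft,lambda p:np.r_[fs(p),ft(p)]):
        r=least_squares(f,[w[0],w[1],LN[2]]); print(inlane(r.x,LN).round(3),r.fun.round(1))
E
python3 - <<'E'
from fit2 import *
fit([225,161],[183,122],{(65,-48,100):(310,240),(65,48,100):(425,308),(-65,48,100):(563,210),(65,48,30):(420,388),(65,-48,30):(310,325)},
{(65,48,100):(450,200),(65,-48,100):(475,347),(65,-48,30):(475,367)},-78)
E
```

```text
[-7.7658e+01  4.2100e-01 -1.1000e-02] [-0.6 -0.8  0.3 -0.3  0.6 -0.4  0.4  1.5 -0.7 -0.3]
[-7.6037e+01  2.6830e+00 -1.9000e-02] [-0.2 -1.  -0.2 -0.1  0.4  1.1]
[-7.6744e+01  1.2260e+00 -9.0000e-03] [-0.6 -0.5  0.3  0.   0.6 -0.2  0.5  1.8 -0.7  0.  -0.5 -0.7 -0.2  0.1
  0.4  1.4]
```

{"name": "move_arm", "arguments": {"deltas": [[-0.8,0,0,0,0,-0.2],[-0.9,0,0,0,0,0],[-0.9,0,0,0,0,0],[-0.9,0,0,0,0,0],[-0.9,0,0,0,0,0],[-0.9,0,0,0,0,0],[-0.9,0,0,0,0,0],[-0.9,0,0,0,0,0],[-0.9,0,0,0,0,0],[-0.9,0,0,0,0,0]]}}

```text
time_s: 9.5
eef_pos: [603.6, 89.9, 46.3]
ee_rot: [-0.0, 0.669, 0.743, -0.0]
force: [-0.0, 2.2, -0.6]
grip_width: 0.587
```

```bash
python3 look.py f 30
```

```text
t 9.5 lane xy [-66.7   0.1] z 46.3 tool-y angle in lane deg 90.05 tilt [-0. -0. -1.] F [-0.   2.2 -0.6] grip 0.587 q [-0.04  0.69  1.42 -0.    1.03 -0.15]
scene [207 174]
top [208 118]
```

View pics/f_scene.png

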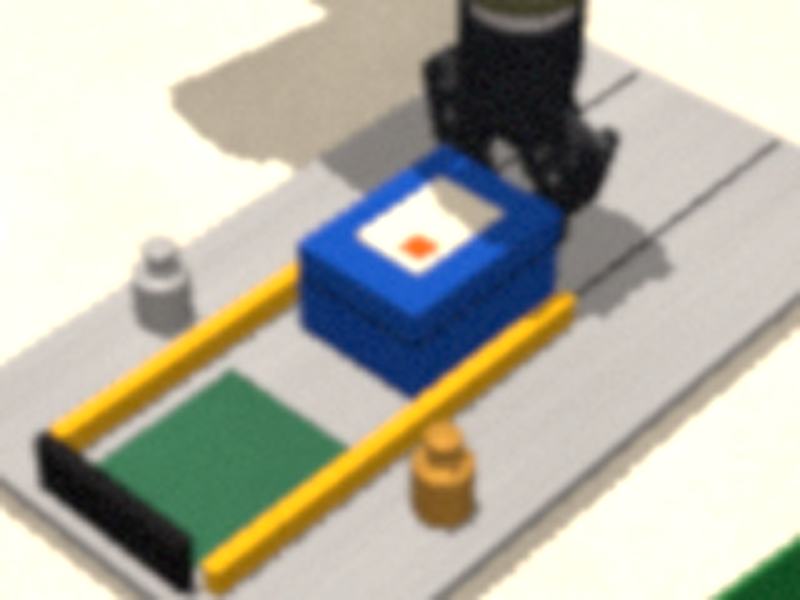

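View pics/f_top.png

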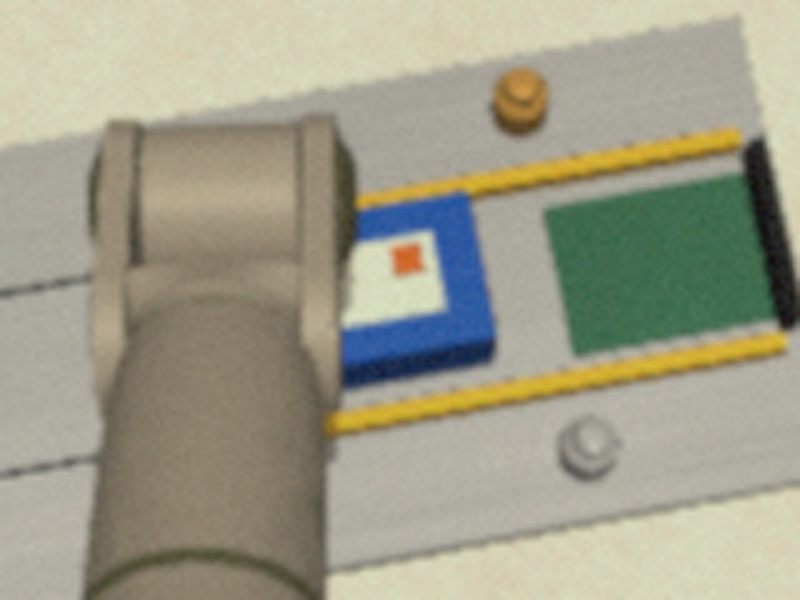

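```bash
python3 - <<'E'
from fit2 import *
fit([207,174],[208,118],{(65,-48,100):(299,243),(65,48,100):(414,315),(-65,48,100):(563,212),(65,48,30):(413,397),(65,-48,30):(301,326)},
{(65,48,100):(470,194),(65,-48,100):(495,340),(65,-48,30):(495,358)},11)
E
```

```text
[ 9.239  0.558 -0.018] [-0.6 -1.   0.2 -0.1  0.6 -0.6  0.2  1.4 -0.4  0.1]
[ 1.4378e+01  2.9590e+00 -8.0000e-03] [-0.2 -1.2  0.4 -0.4 -0.3  1.6]
[ 1.1875e+01  1.6250e+00 -4.0000e-03] [-0.9 -0.2  0.3  0.6  0.2 -0.2  0.2  2.1 -0.7  0.9 -1.  -0.7 -0.2  0.1
 -0.9  2. ]
```

{"name": "move_arm", "arguments": {"deltas": [[-0.9,0,0,0,0,0],[-0.9,0,0,0,0,0],[-0.9,0,0,0,0,0],[-0.9,0,0,0,0,0],[-0.9,0,0,0,0,0],[-0.9,0,0,0,0,0],[-0.9,0,0,0,0,0],[-0.9,0,0,0,0,0],[-0.9,0,0,0,0,0],[-0.9,0,0,0,0,0]]}}

```text
time_s: 10.6
eef_pos: [613.1, 0.4, 46.3]
ee_rot: [-0.0, 0.669, 0.743, -0.0]
force: [-0.8, 3.0, 1.0]
grip_width: 0.584
```

{"name": "move_arm", "arguments": {"deltas": [[-0.9,0,0,0,0,0],[-0.9,0,0,0,0,0],[-0.9,0,0,0,0,0],[-0.9,0,0,0,0,0],[-0.9,0,0,0,0,0],[-0.9,0,0,0,0,0],[-0.8,0,0,0,0,0],[-0.5,0,0,0,0,0],[-0.3,0,0,0,0,0],[0,0,0,0,0,0]]}}

```text
time_s: 11.6
eef_pos: [620.3, -69.1, 46.2]
ee_rot: [0.0, 0.669, 0.743, -0.0]
force: [-0.0, 0.3, -0.4]
grip_width: 0.59
```

```bash
python3 look.py g 170
```

```text
t 11.6 lane xy [93.1  0.2] z 46.2 tool-y angle in lane deg 90.03 tilt [ 0. -0. -1.] F [-0.   0.3 -0.4] grip 0.59 q [-0.3   0.71  1.38 -0.    1.05 -0.4 ]
scene [174 198]
top [252 110]
```

View pics/g_scene.png

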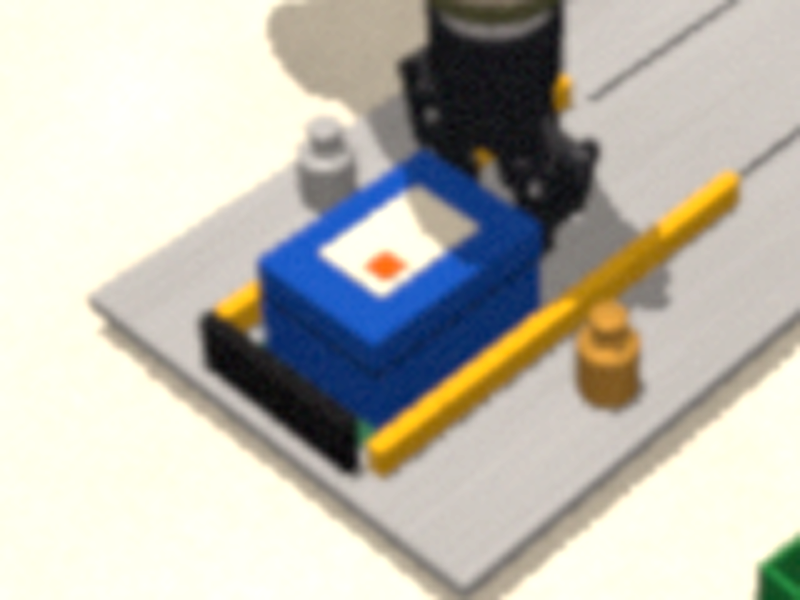

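View pics/g_top.png

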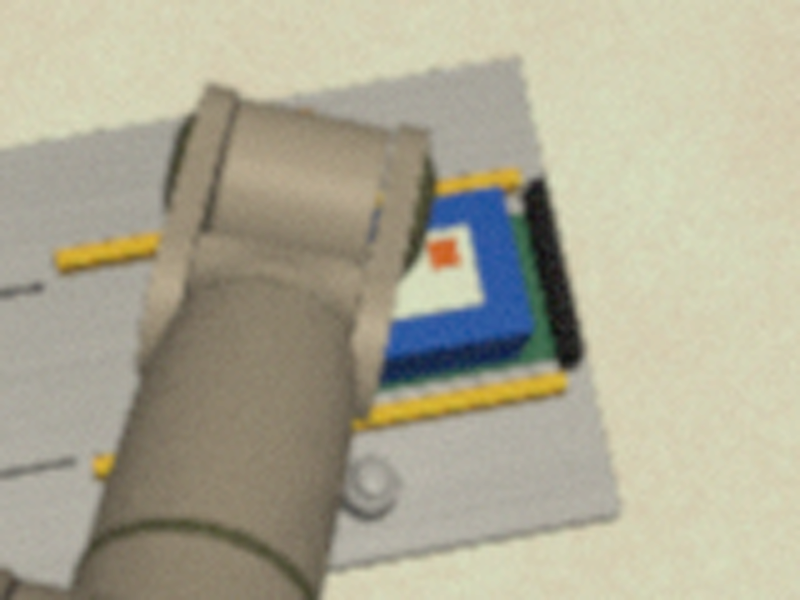

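{"name": "move_arm", "arguments": {"deltas": [[-0.3,0,0,0,0,0],[-0.3,0,0,0,0,0],[-0.3,0,0,0,0,0],[-0.3,0,0,0,0,0],[-0.3,0,0,0,0,0],[-0.3,0,0,0,0,0],[-0.2,0,0,0,0,0],[-0.1,0,0,0,0,0],[0,0,0,0,0,0],[0,0,0,0,0,0]]}}

```text
time_s: 12.7
eef_pos: [622.7, -89.6, 46.4]
ee_rot: [0.0, 0.669, 0.743, -0.0]
force: [-0.1, 0.5, -0.5]
grip_width: 0.587
```

{"name": "move_arm", "arguments": {"deltas": [[-0.1,0,0,0,0,0],[0,0,0,0,0,0],[-0.1,0,0,0,0,0],[0,0,0,0,0,0],[0,0,0,0,0,0],[0,0,0,0,0,0],[0,0,0,0,0,0],[0,0,0,0,0,0],[0,0,0,0,0,0],[0,0,0,0,0,0]]}}

```text
time_s: 13.7
eef_pos: [622.7, -90.8, 46.4]
ee_rot: [-0.0, 0.669, 0.743, 0.0]
force: [-0.4, 5.0, 2.0]
grip_width: 0.583
```

```bash
python3 look.py h 170
```

```text
t 13.7 lane xy [114.9   0.2] z 46.4 tool-y angle in lane deg 90.07 tilt [-0.     0.001 -1.   ] F [-0.4  5.   2. ] grip 0.583 q [-0.33  0.72  1.36  0.    1.06 -0.44]
scene [174 198]
top [252 110]
```

View pics/h_scene.png

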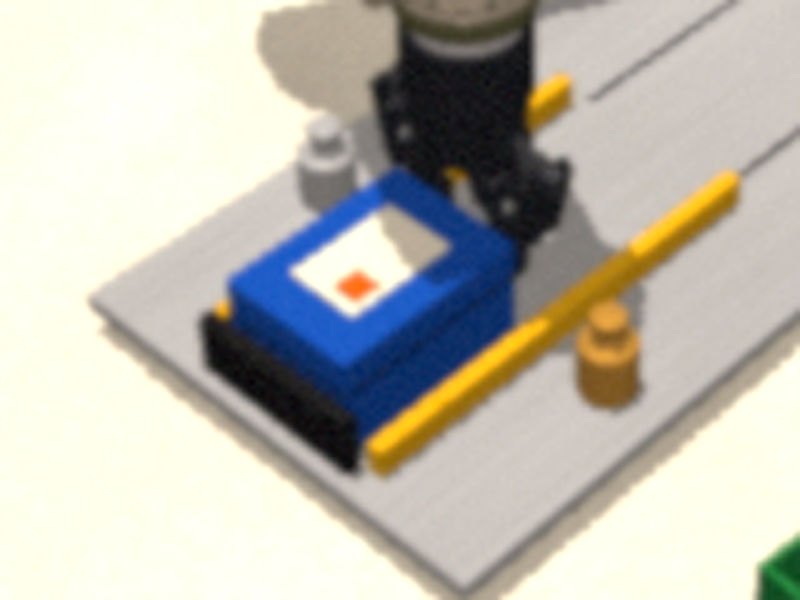

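View pics/h_top.png

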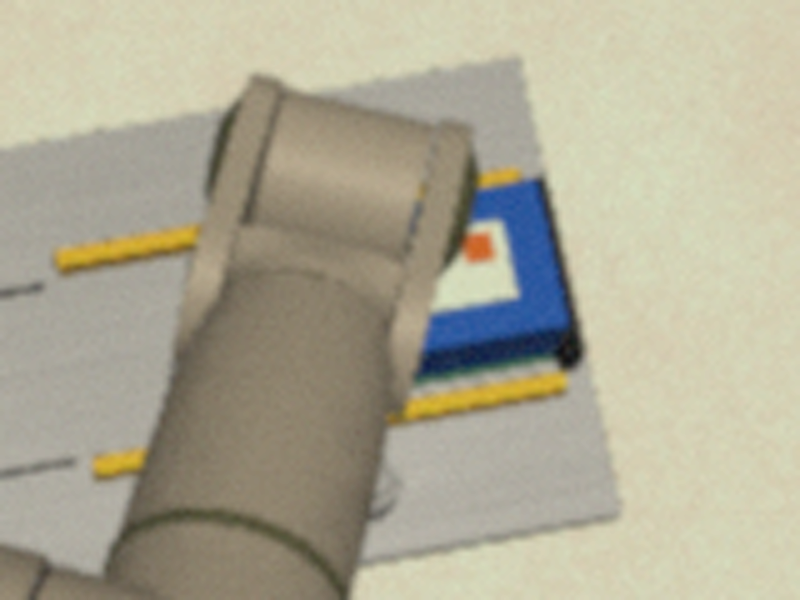

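{"name": "move_arm", "arguments": {"deltas": [[-0.1,0,0,0,0,0],[0,0,0,0,0,0],[0,0,0,0,0,0],[0,0,0,0,0,0],[0,0,0,0,0,0],[0,0,0,0,0,0],[0,0,0,0,0,0],[0,0,0,0,0,0],[0,0,0,0,0,0],[0,0,0,0,0,0]]}}

```text
time_s: 14.8
eef_pos: [622.5, -90.7, 46.3]
ee_rot: [-0.001, 0.669, 0.743, 0.0]
force: [-3.0, 10.0, 3.0]
grip_width: 0.586
```

```bash
python3 -c "
from h import *
tool()"
```

```text
t 14.8 lane xy [1.149e+02 1.000e-01] z 46.3 tool-y angle in lane deg 90.09 tilt [-0.001  0.002 -1.   ] F [-3. 10.  3.] grip 0.586 q [-0.33  0.72  1.36  0.    1.06 -0.44]
```

The force doubled while the TCP stayed still, so the case is against the stop. I'll back straight out and rise clear.

{"name": "move_arm", "arguments": {"deltas": [[0.5,0,0,0,0,0],[1,0,0,0,0,0],[2,0,0,0,0,0],[0,0,-3,0,0,0],[0,0,-4,0,0,0],[0,0,-4,0,0,0],[4,0,-2,0,0,0],[4,0,0,0,0,0],[4,0,0,0,0,0],[4,0,0,0,0,0]]}}

```text
time_s: 15.8
eef_pos: [602.0, 103.3, 176.5]
ee_rot: [0.0, 0.669, 0.743, 0.0]
force: [0.4, -0.3, -0.6]
grip_width: 0.582
```

{"name": "move_arm", "arguments": {"deltas": [[4,0,0,0,0,0],[4,0,0,0,0,0],[4,0,0,0,0,0],[3,0,0,0,0,0],[0,0,0,0,0,0],[0,0,0,0,0,0],[0,0,0,0,0,0],[0,0,0,0,0,0],[0,0,0,0,0,0],[0,0,0,0,0,0]]}}

```text
time_s: 16.8
eef_pos: [586.9, 250.2, 176.3]
ee_rot: [0.0, 0.669, 0.743, -0.0]
force: [-0.0, 0.4, -0.7]
grip_width: 0.584
```

```bash
python3 look.py k 170
```

```text
t 16.8 lane xy [-2.28e+02  1.00e-01] z 176.3 tool-y angle in lane deg 90.0 tilt [ 0. -0. -1.] F [-0.   0.4 -0.7] grip 0.584 q [ 0.22  0.61  1.2  -0.    1.34  0.12]
scene [174 198]
top [252 110]
```

View pics/k_scene.png

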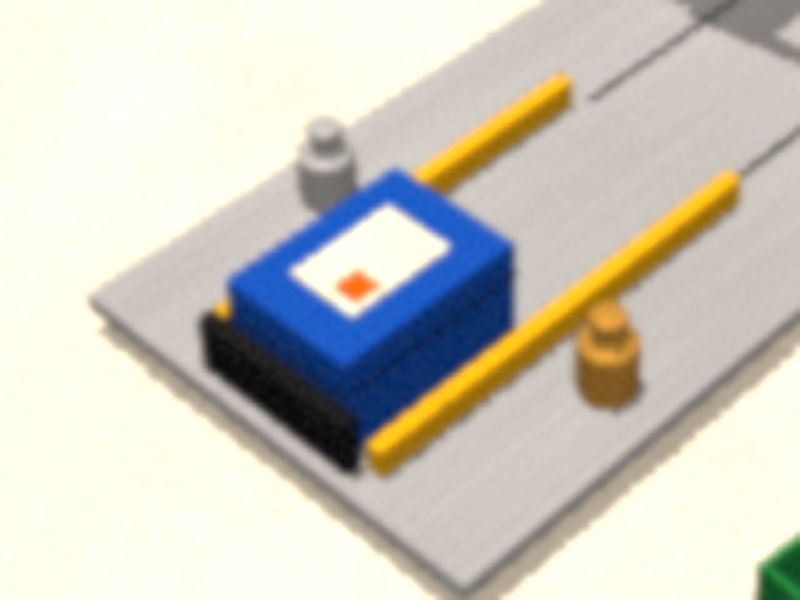

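View pics/k_top.png

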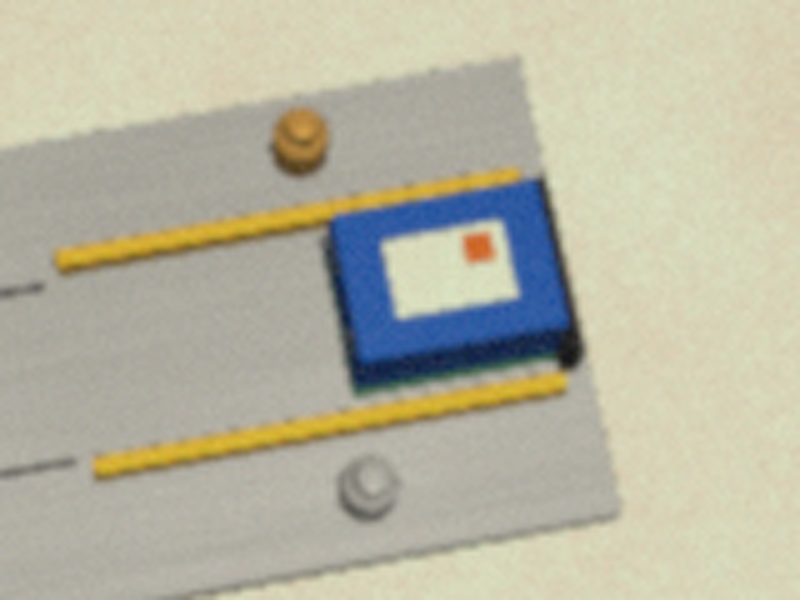

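Both views show the case seated against the black stop (top view: lid edge at (545–577, 180–325)). There is clear space to both rails, and the weights are still standing.

```bash
python3 - <<'E'
from fit2 import *
fit([174,198],[252,110],{(-65,-48,100):(397,168),(65,-48,100):(230,278),(65,48,100):(345,365),(-65,48,100):(514,244)},
{(-65,48,100):(330,217),(65,48,100):(545,180),(65,-48,100):(577,328),(-65,-48,100):(360,362),(-65,-48,30):(355,387)},195)
order.finish_job()
E
```

```text
[ 1.92483e+02  1.49600e+00 -3.00000e-03] [ 0.1 -0.8 -1.   0.2  0.   0.6  0.9 -0.2]
[ 1.96868e+02  1.64100e+00 -1.50000e-02] [ 0.8 -0.8 -0.5 -0.2 -0.7  0.   0.4  0.2 -0.   0.8]
[ 1.94955e+02  1.98700e+00 -8.00000e-03] [-0.2 -0.3 -1.6  0.6 -0.7  1.2  0.4  0.4  0.1 -0.7 -1.2 -0.3 -1.3 -0.1
 -0.1  0.3 -0.5  0.9]
the job is handed in; nothing more can be done
```

The blue case is home on the green field against the black end stop, and the job was handed in at about 17 s. I squared and centred the case with a two-finger push on its side. Then I pushed it from behind along the lane, backed the gripper straight out and lifted it clear.

- **Position:** the final camera fit puts the case centre at x = 195 mm (home is 195) and about 2 mm off the centre line, turned about 0.01 rad or less. That leaves roughly 12 mm to the nearer rail.
- **Camera disagreement:** the two cameras differ by about 4 mm along the lane (192.5 against 196.9 mm), which is within what the calibration and my pixel reading allow.
- **Contact with the stop:** on the last 1 mm push the force rose from about 5 N to 10 N while the fingers did not advance, so the case was against the stop.
- **Rails and weights:** in the pictures the case and fingers stayed clear of the rails, and both check weights are standing. I did not separately re-measure the other objects on the table, but the arm never went near them.

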